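Tip the sorted red parts into the kit bin

TASK

First lift the blue lid off the grey kit bin and lay it flat on the bench, knob up. Then pick up the black tray by its yellow grip with all four red parts on it and tip it, lip low over the open bin, so that every part slides into the bin; finally set the empty tray back down upright on the bench. Leave the bin where it is, and don't disturb the tape, screwdriver, note block or glue bottle.

Things in the scene. Friction and masses are not known exactly. Their poses are not given: they have to be found in the camera images.
- kit_bin: Open-topped grey plastic bin, 170 (own x) x 150 (own y) x 70 mm high, walls and floor 3.5 mm, loose, about 0.6 kg. Origin: centre of its underside; z up. Its longer side runs along its own x.
- bin_lid: Loose blue lid, 178 (own x) x 158 (own y) mm: plate 5 mm thick on the bin's rim, four 8 mm deep ribs hanging inside it with some 4 mm play; it lifts straight off. Round white knob in its middle, diameter 28 mm, from 17 to 51 mm above the lid's origin. 0.15 kg. Origin: centre, at the ribs' lower edge: z = 0.062 on the bin, 0 when laid knob up on the bench.
- lid_knob (a point): Middle of the lid's white knob: on its axis, 17 mm below its top, 34 mm above the lid's origin.
- tray: Black sorting tray with a yellow upright grip. Floor 160 (own x) x 108 (own y) x 4 mm; walls to 24 mm above the underside on both long sides and the +x end; the -x end is an open lip. 0.18 kg empty. Origin: centre of the underside; x from lip to grip, z up. The parts start on its floor and slide once it is tipped 25 to 40 degrees.
- tray_lip (a point): Middle of the tray's open edge, on the upper face of its floor: at (-80, 0, 4) mm in the tray's frame.
- tray_grip (a point): In the tray's yellow grip, a square post 24 x 24 mm, faces square to the tray's x and y, top 76 mm above the tray's underside. This point: on its axis, 22 mm below its top, (98, 0, 54) mm in the tray's frame. The post stands 6 mm behind the end wall on a black foot 40 mm wide, 12 mm high.
- part1: A red hexagonal printed part, 33 mm across corners, 22 mm high, 25 g, on the tray. Origin: centre of its underside.
- part2: A red stepped round part, foot 32 mm wide, 20 mm high, 25 g, on the tray. Origin: centre of its underside.
- part3: A red printed block 26 x 22 mm with a raised rib, 26 mm high in all, 25 g, on the tray. Origin: centre of its underside.
- part4: A red printed knob, 33 mm wide at its foot, 24 mm high, 25 g, on the tray. Origin: centre of its underside.
- tape_roll: Bystander: roll of tan tape lying flat, 90 mm across, 24 mm high, with a 70 mm hole. Origin: centre of its underside.
- screwdriver: Bystander: screwdriver with a yellow handle, 170 mm long, lying along its own x. Origin: near its middle, on its underside.
- note_block: Bystander: green block of notes, 50 x 50 x 30 mm. Origin: centre of its underside.
- glue_bottle: Bystander: small white bottle with a red cap, 36 mm wide, 85 mm high, standing. Origin: centre of its underside.
There are look-alikes about, which are no part of the job. There is more than one size of the bin_lid; the job needs the larger.

How it is judged:
On the way, in this order (a step that is already met when the one before it is completed fails the run):
1. the lid is off the bin and lies flat on the bench, knob up (height (world z) of bin_lid below 0.02 m and angle between bin_lid's own z axis and vertical below 0.12 rad), for 0.2 s.
2. the tray is lifted clear of the bench with all four parts on it (height (world z) of tray above 0.03 m and x of part1 in the frame of tray between -0.085 and 0.085 m and y of part1 in the frame of tray between -0.056 and 0.056 m and z of part1 in the frame of tray between 0 and 0.045 m and x of part2 in the frame of tray between -0.085 and 0.085 m and y of part2 in the frame of tray between -0.056 and 0.056 m and z of part2 in the frame of tray between 0 and 0.045 m and x of part3 in the frame of tray between -0.085 and 0.085 m and y of part3 in the frame of tray between -0.056 and 0.056 m and z of part3 in the frame of tray between 0 and 0.045 m and x of part4 in the frame of tray between -0.085 and 0.085 m and y of part4 in the frame of tray between -0.056 and 0.056 m and z of part4 in the frame of tray between 0 and 0.045 m), for 0.1 s.
3. the tray is tipped by more than 20 degrees with its lip over the bin, less than 13 cm above the rim (angle between tray's own z axis and vertical above 0.35 rad and height (world z) of tray_lip between 0.03 and 0.2 m and horizontal distance between tray_lip and kit_bin below 0.1 m), for 0.1 s.
At the end, for the whole second after the job is handed in: All four red parts lie still inside the bin, below its rim; the bin stands upright on the bench; the lid lies flat on the bench, knob up (within 7 degrees, 20 mm); the tray stands upright on the bench (within 7 degrees, 15 mm), at rest (all of step 1 and x of part1 in the frame of kit_bin between -0.085 and 0.085 m and y of part1 in the frame of kit_bin between -0.075 and 0.075 m and z of part1 in the frame of kit_bin between 0 and 0.065 m and linear speed of each of part1, part2, part3, part4, bin_lid, tray below 0.05 m/s and x of part2 in the frame of kit_bin between -0.085 and 0.085 m and y of part2 in the frame of kit_bin between -0.075 and 0.075 m and z of part2 in the frame of kit_bin between 0 and 0.065 m and x of part3 in the frame of kit_bin between -0.085 and 0.085 m and y of part3 in the frame of kit_bin between -0.075 and 0.075 m and z of part3 in the frame of kit_bin between 0 and 0.065 m and x of part4 in the frame of kit_bin between -0.085 and 0.085 m and y of part4 in the frame of kit_bin between -0.075 and 0.075 m and z of part4 in the frame of kit_bin between 0 and 0.065 m and height (world z) of tray below 0.015 m and angle between tray's own z axis and vertical below 0.12 rad and angle between kit_bin's own z axis and vertical below 0.1 rad and height (world z) of kit_bin below 0.02 m); the robot touches nothing.
It fails at once if the bin is shoved more than 5 cm or tipped more than 17 degrees (distance of kit_bin from where it was at the start of the episode above 0.05 m or angle between kit_bin's own z axis and vertical above 0.3 rad).
It fails at once if the tape, screwdriver, note block or glue bottle is moved more than 4 cm (distance of any of tape_roll, screwdriver, note_block, glue_bottle from where it was at the start of the episode above 0.04 m).
It also fails if it takes over 67 s, if anything falls off the work surface, if the arm or the gripper's body presses on something with over 40 N, if the wrist force passes 120 N, or if a joint passes its speed limit or range.

ROBOT

A 6-joint arm with a two-finger parallel gripper is mounted at the origin on the work surface. World frame = base frame: x ahead of the robot, y to its left, z up, the work surface at z = 0. Lengths are in m, angles in rad, forces in N, time in s.
With the tool pointing down it reaches from about 0.2 to 0.875 m from the base axis. Payload 3.4 kg.
Tool frame: the origin (TCP) lies midway between the tips of the shut fingers; the grasp point (between the pads) lies arm.grip_depth behind it (arm.grip_depth is the distance from the TCP to the grasp point, in m); z points along the fingers, y is the line along which they close (so a half turn about z gives the same grasp; the last joint's range is limited). The gripper opens to 94 mm and grips with 3 to 60 N. Pads are 16 mm wide; open, the fingers measure 119 mm over their backs; the gripper's body (75 mm by 177 mm) begins 78 mm behind the grasp point.
Start: joints at [-1.419, 0.276, 1.505, -0, 1.361, -0.121], TCP at [0.155, -0.554, 0.205] pointing down, gripper open.
Joint ranges: [-2.89, 2.89], [-0.75, 2.08], [0.22, 2.7], [-1.18, 4.32], [0.11, 2.71], [-2.7, 2.7]. Speed limits (rad/s): [2.57, 2.57, 3.14, 3.14, 3.14, 3.14].

INTERFACE

Orientations are given as a rotation vector (axis times angle).
In Python, from cell import arm gives the robot as it stands. The module is installed in compiled form; this text tells all that it offers.
- The arm moves only by the tool move_arm, never from a script. Its argument "motion" is a list of rows, each a list of 3 entries, a list of its own where there are three numbers: the shift along the tool's x, y, z in m, then the turn, a rotation vector about the tool's x, y, z in degrees, then the opening, from 0 (shut) to 1 (fully open). A call has 1 to 12 rows; each row shifts and turns the commanded pose from where the row before left it, along the tool's axes as they then stand; what a row does not reach is not made up. A row lasts 1/8 s, in which the tool goes at most 62.5 mm and 10.7 degrees, less where a joint would pass 70% of its speed; a pose out of reach is approached as far as the arm can. A call with a gripper value outside its range is refused whole. The fingers move at their own pace and stop on an object; the grip force is fixed at half the most. Time passes only in rows, so rows that do not move let the fingers close. It gives the time, the measured TCP pose, the force, the opening and the grip force at its end, in the units of the state.
- arm.observe(): the state, without advancing time (a new reading comes with each control period).
- arm.capture(name): name is "side" or "top"; returns a dict with "color" (480x640x3 uint8, red, green, blue), "range_z" (480x640 float32, m along the optical axis (not along the pixel's ray), 0 where there is no reading), "mtx" (3x3 intrinsics, pixels), "k1" (the pictures are not rectified: a ray, as slopes to the right and down, at radius r is drawn at 1 + k1 r^2 times it, then the intrinsics apply), "view" (4x4, takes a point from world to camera coordinates). Camera axes: x right, y down, z forward; pixel columns grow to the right and rows downward; lengths in m; the calibration is good to about 2 mm. A picture is of the moment at which its call begins.
- arm.finish_job(): hands the job in; it is judged then, once.
The state is a dict: "time_s": time; "joint_pos": joint angles; "qvel": joint speeds; "tau": joint torques, N m; "position": TCP position; "tool_rot": TCP orientation; "wrist_force": force on the tool from outside, world axes, zero at the start; "wrist_torque": the same for the moment, N m; "opening": finger opening in m; "grasp_force": force on a finger pad.
Only numpy, scipy, OpenCV 4.12 (cv2) and the standard library are available. Lean on these libraries where they do the work, as an engineer would, in place of code of your own. Each camera call takes 0.05 s, during which the arm holds its last target. There are 200 camera calls.

## Working session

There is one attempt and no reset: what is moved stays moved. The work goes in short steps, Python scripts to look and compute and a tool call to move; the robot and the scene stay as the last step left them, time stands still between calls to the robot, and variables do not carry over. Pictures are saved under pics/ and viewed, at most 10 in all, crops included, and the job is handed in when it is done.

Besides the shell and the picture viewer there is one more tool, called after "Emit:" in YAML: its name, and indented under it one key for each argument. move_arm: Moves the arm, as the interface text tells. Its arguments: {"type":"object","properties":{"motion":{"type":"array","items":{"type":"array"}}},"required":["motion"]}

```bash
mkdir -p pics; cat > h.py <<'E'
import numpy as np, cv2
from cell import arm
from scipy.spatial.transform import Rotation as R
def cap(n):
    c=arm.capture(n); return c
def cloud(c):
    # world xyz for every pixel, from range_z
    K=c['mtx']; v,u=np.mgrid[0:480,0:640].astype(float)
    d=np.stack([(u-K[0,2])/K[0,0],(v-K[1,2])/K[1,1]],-1)
    s=d.copy()
    for _ in range(10): s=d/(1+c['k1']*(s**2).sum(-1,keepdims=True))
    z=c['range_z'][...,None]
    p=np.concatenate([s*z,z],-1)
    T=np.linalg.inv(c['view'])
    w=p@T[:3,:3].T+T[:3,3]; w[c['range_z']==0]=np.nan
    return w
E
python3 - <<'E'
from h import *
for n in('top','side'):
    c=cap(n); cv2.imwrite(f'pics/{n}0.png',c['color'][...,::-1]); np.savez(f'{n}0.npz',**c)
    print(n,np.linalg.inv(c['view'])[:3].round(3).tolist(),c['k1'],c['mtx'].round(1).tolist())
s=arm.observe();print({k:np.round(v,3).tolist() for k,v in s.items()},arm.grip_depth)
E
```

```text
top [[-0.006, -0.993, 0.119, 0.373], [-1.0, 0.009, 0.025, -0.008], [-0.026, -0.119, -0.993, 1.418]] -0.0701996351964111 [[583.7, 0.0, 326.5], [0.0, 583.7, 238.7], [0.0, 0.0, 1.0]]
side [[-0.782, -0.36, 0.509, -0.34], [-0.623, 0.424, -0.657, 1.119], [0.021, -0.831, -0.556, 1.025]] -0.06610260604998985 [[622.7, 0.0, 324.9], [0.0, 622.7, 239.5], [0.0, 0.0, 1.0]]
{'time_s': 0.1, 'joint_pos': [-1.419, 0.277, 1.506, 0.0, 1.361, -0.121], 'qvel': [-0.0, 0.0, -0.003, -0.0, -0.0, 0.002], 'tau': [0.001, -40.546, -23.778, 0.07, 0.03, -0.0], 'position': [0.155, -0.553, 0.205], 'tool_rot': [-3.111, -0.427, 0.0], 'wrist_force': [-0.867, 0.062, 0.234], 'wrist_torque': [0.049, -0.066, -0.067], 'grasp_force': 0.0, 'opening': 0.094} 0.0188
```

View pics/top0.png

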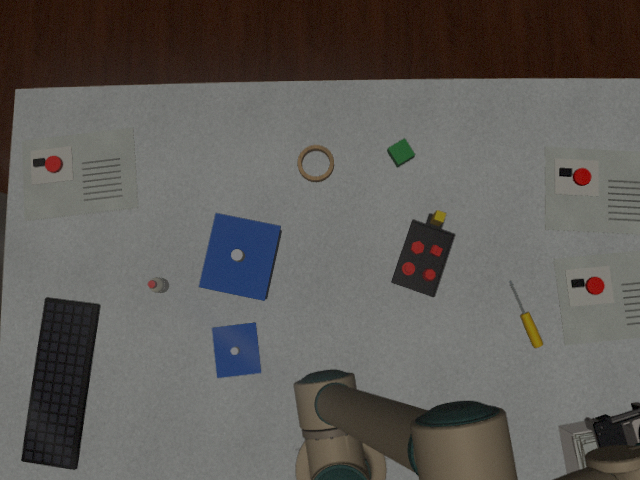

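View pics/side0.png

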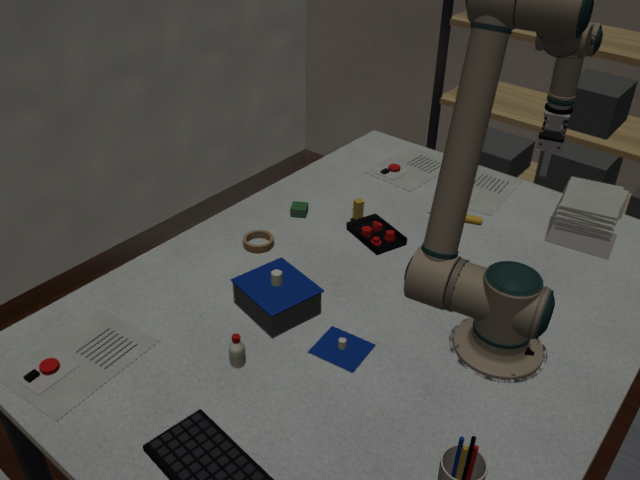

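```bash
python3 - <<'E'
from h import *
c=dict(np.load('top0.npz')); w=cloud(c); rgb=c['color']; hsv=cv2.cvtColor(rgb,cv2.COLOR_RGB2HSV)
cv2.imwrite('pics/crop0.png',cv2.resize(rgb[200:385,190:470,::-1],None,fx=2.8,fy=2.8,interpolation=cv2.INTER_CUBIC))
def rep(name,m,box,zmin=-1):
    M=np.zeros((480,640),np.uint8);x0,y0,x1,y1=box;M[y0:y1,x0:x1]=m[y0:y1,x0:x1]
    n,l,st,ce=cv2.connectedComponentsWithStats(M)
    for i in range(1,n):
        if st[i,4]<25: continue
        p=w[l==i]; p=p[np.isfinite(p[:,2])]
        zt=np.percentile(p[:,2],90)
        q=p[p[:,2]>zt-0.008] if zmin<0 else p[p[:,2]>zmin]
        r=cv2.minAreaRect(q[:,:2].astype(np.float32)*1000)
        print(name,'px',ce[i].round(),'n',st[i,4],'ztop',round(zt,4),'zmed',np.median(p[:,2]).round(4),'rect c',np.round(r[0],1),'sz',np.round(r[1],1),'ang',round(r[2],1),'mean',(q[:,:2].mean(0)*1000).round(1))
H,S,V=hsv[...,0],hsv[...,1],hsv[...,2]
blue=(H>100)&(H<130)&(S>120)
rep('lid',blue,(190,200,300,310),0.055); rep('small',blue,(190,310,300,390),0)
rep('knob',(S<70)&(V>110),(222,240,252,270)); 
rep('yellow',(H>20)&(H<35)&(S>120),(425,200,455,230))
rep('yall',(H>20)&(H<35)&(S>120),(425,200,455,230),0)
rep('red',((H<8)|(H>172))&(S>120)&(V>60),(385,225,460,300))
rep('tray',((V<75)),(385,210,460,300),0.0)
rep('tape',(H>8)&(H<20)&(S>80)&(V>60),(290,135,345,190))
rep('green',(H>50)&(H<90)&(S>90),(380,130,420,170))
rep('screw',(H>20)&(H<35)&(S>120),(500,270,560,360),0)
for u,v in[(157,285),(165,285),(512,283),(340,380),(325,375)]: print(u,v,w[v,u].round(3))
E
```

```text
lid px [240. 257.] n 4871 ztop 0.0788 zmed 0.0753 rect c [495.9 228.5] sz [157.6 177. ] ang 77.8 mean [494.7 228. ]
small px [236. 350.] n 2057 ztop 0.0134 zmed 0.0094 rect c [276.5 246.2] sz [119.9 106.6] ang 6.4 mean [275.8 245.7]
knob px [236. 254.] n 105 ztop 0.1165 zmed 0.1129 rect c [496.1 230. ] sz [24.6 24.7] ang 41.7 mean [496.1 229.5]
yellow px [438. 217.] n 145 ztop 0.0793 zmed 0.0747 rect c [ 584.8 -237. ] sz [22.7 22.6] ang 70.8 mean [ 585.2 -237. ]
yall px [438. 217.] n 145 ztop 0.0793 zmed 0.0747 rect c [ 584.9 -236.8] sz [23.3 22.6] ang 70.8 mean [ 583.2 -235.2]
red px [417. 247.] n 144 ztop 0.0304 zmed 0.0265 rect c [ 518.5 -190.2] sz [29.1 30.4] ang 78.2 mean [ 518.8 -189.8]
red px [436. 250.] n 112 ztop 0.0324 zmed 0.0264 rect c [ 510.9 -234.6] sz [25.6 20.9] ang 59.9 mean [ 511.9 -233.4]
red px [408. 268.] n 144 ztop 0.0259 zmed 0.0159 rect c [ 470.3 -166.6] sz [23.2 18.6] ang 41.4 mean [ 469.4 -167.9]
red px [429. 274.] n 130 ztop 0.0319 zmed 0.0268 rect c [ 454.1 -216.9] sz [26.4 23.8] ang 20.9 mean [ 453.4 -217.6]
tray px [424. 256.] n 2693 ztop 0.0224 zmed 0.0056 rect c [ 506.8 -208.7] sz [108.3 188.4] ang 69.9 mean [ 499.5 -207.1]
tape px [315. 163.] n 386 ztop 0.0274 zmed 0.0237 rect c [728.5  53.7] sz [86.5 85.4] ang 48.4 mean [727.3  53. ]
green px [401. 152.] n 403 ztop 0.0337 zmed 0.0299 rect c [ 752.8 -156.2] sz [49.1 48.9] ang 29.5 mean [ 752.7 -156. ]
screw px [531. 330.] n 364 ztop 0.0282 zmed 0.0242 rect c [ 318.9 -457.8] sz [85.2 28.7] ang 27.4 mean [ 318.3 -456.5]
157 285 [0.43  0.424 0.067]
165 285 [0.431 0.414 0.039]
512 283 [ 0.43  -0.417  0.015]
340 380 [ 0.226 -0.003  0.19 ]
325 375 [0.235 0.028 0.181]
```

View pics/crop0.png

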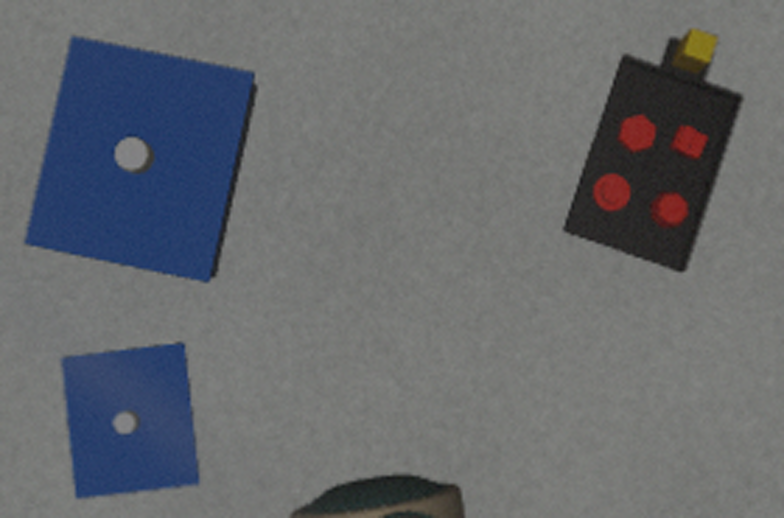

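Two blue lids: (240,257) is 177×158 mm at z≈0.075 on the bin, so it is the larger and the one meant. The one at (236,350) is 120×107 mm on the bench, a look-alike. The crop confirms this, with the knob at (236,254) standing at (0.496, 0.2295) and its top at about 0.113, as expected. The tray at (424,256) has its grip at (0.585,-0.237) and its x axis at -20°.

Emit:
move_arm:
  motion:
    - [[0.0385, -0.0473, 0], [0, 0, 0], 1]
    - [[0.0385, -0.0473, 0], [0, 0, 0], 1]
    - [[0.0385, -0.0473, 0], [0, 0, 0], 1]
    - [[0.0385, -0.0473, 0], [0, 0, 0], 1]
    - [[0.0385, -0.0473, 0], [0, 0, 0], 1]
    - [[0.0385, -0.0473, 0], [0, 0, 0], 1]
    - [[0.0385, -0.0473, 0], [0, 0, 0], 1]
    - [[0.0385, -0.0473, 0], [0, 0, 0], 1]
    - [[0.0385, -0.0473, 0], [0, 0, 0], 1]
    - [[0.0385, -0.0473, 0], [0, 0, 0], 1]
    - [[0.0385, -0.0473, 0], [0, 0, 0], 1]
    - [[0.0385, -0.0473, 0], [0, 0, 0], 1]

```text
time_s: 1.6
position: [0.4472, 0.1194, 0.2053]
tool_rot: [3.112, 0.428, 0.0]
wrist_force: [1.5, -0.4, 0.7]
opening: 0.094
grasp_force: 0.0
```

Emit:
move_arm:
  motion:
    - [[0.038, -0.046, 0], [0, 0, 0], 1]
    - [[0.038, -0.046, 0], [0, 0, 0], 1]
    - [[0, 0, 0.02], [0, 0, 0], 1]
    - [[0, 0, 0.03], [0, 0, 0], 1]
    - [[0, 0, 0], [0, 0, 0], 1]
    - [[0, 0, 0], [0, 0, 0], 1]

```text
time_s: 2.35
position: [0.4958, 0.2264, 0.1561]
tool_rot: [-3.112, -0.427, -0.001]
wrist_force: [0.1, -0.0, 0.4]
opening: 0.0943
grasp_force: 0.0
```

```bash
cat >> h.py <<'E'
def rel(tx,ty,tz):
    s=arm.observe(); r=R.from_rotvec(s['tool_rot'])
    d=r.inv().apply(np.array([tx,ty,tz])-s['position']); m=r.as_matrix()
    print('pos',np.round(s['position'],4),'toolx ang',np.degrees(np.arctan2(m[1,0],m[0,0])).round(1),'y ang',np.degrees(np.arctan2(m[1,1],m[0,1])).round(1),'z',m[:,2].round(3),'shift',d.round(4),'t',s['time_s'],'op',s['opening'],'gf',s['grasp_force'],'wf',np.round(s['wrist_force'],1),'q',np.round(s['joint_pos'],2))
E
python3 -c "
from h import *
rel(.496,.2295,.086)"
```

```text
pos [0.4958 0.2264 0.1561] toolx ang 15.6 y ang -74.4 z [ 0.001  0.    -1.   ] shift [ 0.001  -0.0029  0.0701] t 2.35 op 0.09430018880228933 gf 0.0 wf [ 0.1 -0.   0.4] q [ 0.3   0.26  1.65 -0.    1.23  1.6 ]
```

Emit:
move_arm:
  motion:
    - [[0.001, -0.003, 0.035], [0, 0, 0], 1]
    - [[0, 0, 0.025], [0, 0, 0], 1]
    - [[0, 0, 0.01], [0, 0, 0], 1]
    - [[0, 0, 0], [0, 0, 0], 0]
    - [[0, 0, 0], [0, 0, 0], 0]
    - [[0, 0, 0], [0, 0, 0], 0]
    - [[0, 0, 0], [0, 0, 0], 0]
    - [[0, 0, 0], [0, 0, 0], 0]
    - [[0, 0, 0], [0, 0, 0], 0]

```text
time_s: 3.48
position: [0.4954, 0.2295, 0.0855]
tool_rot: [3.112, 0.427, 0.0]
wrist_force: [-0.4, 0.7, -0.5]
opening: 0.0374
grasp_force: 0.0
```

Emit:
move_arm:
  motion:
    - [[0, 0, 0], [0, 0, 0], 0]
    - [[0, 0, 0], [0, 0, 0], 0]
    - [[0, 0, 0], [0, 0, 0], 0]
    - [[0, 0, 0], [0, 0, 0], 0]
    - [[0, 0, -0.01], [0, 0, 0], 0]
    - [[0, 0, -0.015], [0, 0, 0], 0]
    - [[0, 0, -0.025], [0, 0, 0], 0]
    - [[0, 0, -0.02], [0, 0, 0], 0]
    - [[0, 0, 0], [0, 0, 0], 0]

```text
time_s: 4.6
position: [0.497, 0.2301, 0.1579]
tool_rot: [-3.112, -0.427, -0.008]
wrist_force: [0.1, 0.9, -1.7]
opening: 0.0273
grasp_force: 30.0
```

```bash
python3 -c "
from h import *
rel(.50,.015,.156)
c=cap('side'); cv2.imwrite('pics/s1.png',c['color'][180:420,200:520,::-1].repeat(2,0).repeat(2,1))"
```

```text
pos [0.497  0.2301 0.1579] toolx ang 15.6 y ang -74.4 z [ 0.005  0.001 -1.   ] shift [-0.0551  0.2079  0.0016] t 4.6 op 0.027300391774055948 gf 29.99964863061905 wf [ 0.1  0.9 -1.7] q [ 0.31  0.26  1.65 -0.    1.23  1.6 ]
```

View pics/s1.png

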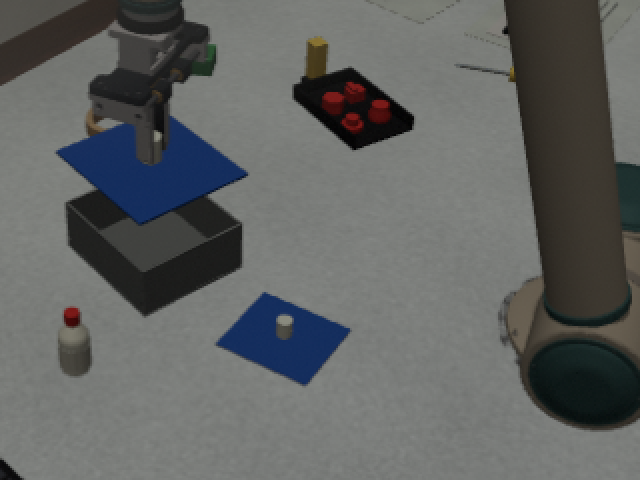

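The picture shows the lid held level at crop (150,165), well above the open bin at (155,240).

Emit:
move_arm:
  motion:
    - [[-0.007, 0.026, 0], [0, 0, 0], 0]
    - [[-0.011, 0.042, 0], [0, 0, 0], 0]
    - [[-0.011, 0.042, 0], [0, 0, 0], 0]
    - [[-0.011, 0.042, 0], [0, 0, 0], 0]
    - [[-0.009, 0.034, 0], [0, 0, 0], 0]
    - [[-0.006, 0.022, 0.01], [0, 0, 0], 0]
    - [[0, 0, 0.03], [0, 0, 0], 0]
    - [[0, 0, 0.035], [0, 0, 0], 0]
    - [[0, 0, 0.03], [0, 0, 0], 0]
    - [[0, 0, 0.015], [0, 0, 0], 0]
    - [[0, 0, 0.006], [0, 0, 0], 0]
    - [[0, 0, 0], [0, 0, 0], 0]

```text
time_s: 6.15
position: [0.4982, 0.0144, 0.0291]
tool_rot: [-3.112, -0.427, 0.002]
wrist_force: [-0.5, 0.6, -0.6]
opening: 0.0277
grasp_force: 30.0
```

Emit:
move_arm:
  motion:
    - [[0, 0, 0.004], [0, 0, 0], 0]
    - [[0, 0, 0], [0, 0, 0], 0]
    - [[0, 0, 0], [0, 0, 0], 0.55]
    - [[0, 0, 0], [0, 0, 0], 0.55]
    - [[0, 0, 0], [0, 0, 0], 0.55]
    - [[0, 0, 0], [0, 0, 0], 0.55]
    - [[0, 0, -0.02], [0, 0, 0], 0.55]
    - [[0, 0, -0.04], [0, 0, 0], 0.55]
    - [[0, 0, -0.05], [0, 0, 0], 0.55]
    - [[0, 0, -0.03], [0, 0, 0], 0.55]
    - [[0, 0, 0], [0, 0, 0], 0.55]

```text
time_s: 7.52
position: [0.5003, 0.0142, 0.1678]
tool_rot: [3.111, 0.427, 0.009]
wrist_force: [-0.4, 0.0, 0.2]
opening: 0.052
grasp_force: 0.0
```

```bash
python3 - <<'E'
from h import *
rel(.585,-.237,.15)
c=cap('top'); w=cloud(c); rgb=c['color']; cv2.imwrite('pics/t2.png',rgb[...,::-1])
hsv=cv2.cvtColor(rgb,cv2.COLOR_RGB2HSV);H,S,V=hsv[...,0],hsv[...,1],hsv[...,2]
blue=((H>100)&(H<130)&(S>120)).astype(np.uint8)
n,l,st,ce=cv2.connectedComponentsWithStats(blue)
for i in range(1,n):
    if st[i,4]>300:
        p=w[l==i]; r=cv2.minAreaRect(p[:,:2].astype(np.float32)*1000); A=np.c_[p[:,:2],np.ones(len(p))]; k=np.linalg.lstsq(A,p[:,2],rcond=None)[0]
        print(ce[i].round(),'z',np.median(p[:,2]).round(4),np.round(r[0]),np.round(r[1]),round(r[2],1),'slopes',k[:2].round(3))
# bin rim: grey points z .06-.08 near bin
m=(w[...,2]>.055)&(w[...,2]<.085)&(np.hypot(w[...,0]-.496,w[...,1]-.2285)<.13)
r=cv2.minAreaRect(w[m][:,:2].astype(np.float32)*1000); print('bin',m.sum(),np.round(r[0]),np.round(r[1]),round(r[2],1))
E
```

```text
pos [0.5003 0.0142 0.1678] toolx ang 15.6 y ang -74.4 z [ 0.006 -0.001 -1.   ] shift [0.0137 0.2647 0.0185] t 7.525 op 0.05198003853576691 gf 0.0 wf [-0.4  0.   0.2] q [-0.11  0.19  1.72 -0.    1.22  1.19]
 ** On entry to DLASCL parameter number  4 had an illegal value
 ** On entry to DLASCL parameter number  4 had an illegal valueTraceback (most recent call last):
  File "<stdin>", line 9, in <module>
    x, resids, rank, s = _umath_linalg.lstsq(a, b, rcond,
                         ~~~~~~~~~~~~~~~~~~~^^^^^^^^^^^^^
                                             signature=signature)
                                             ^^^^^^^^^^^^^^^^^^^^
    raise LinAlgError("SVD did not converge in Linear Least Squares")
numpy.linalg.LinAlgError: SVD did not converge in Linear Least Squares
```

View pics/t2.png

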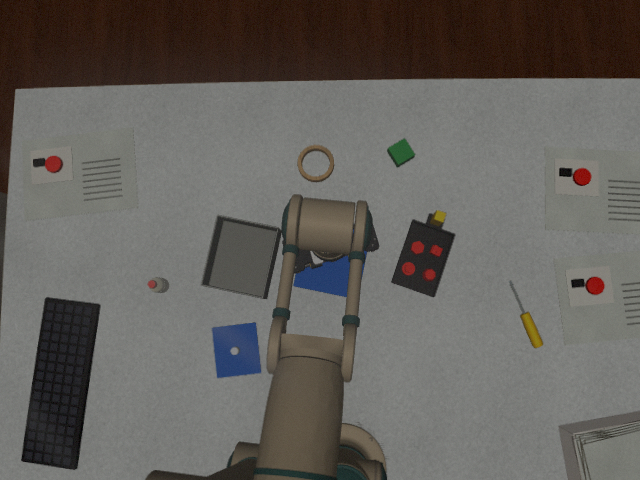

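The bin is open, at (242,257). The lid lies on the bench under the arm at about (330,270), and the tray, with its grip at (438,217), is undisturbed. Next I move over the grip and turn to face it.

Emit:
move_arm:
  motion:
    - [[0.003, 0.053, 0], [0, 0, 0], 0.55]
    - [[0.003, 0.053, 0], [0, 0, 0], 0.55]
    - [[0.003, 0.053, 0], [0, 0, 0], 0.55]
    - [[0.003, 0.053, 0], [0, 0, 0], 0.55]
    - [[0.002, 0.053, 0], [0, 0, 0], 0.55]
    - [[0, 0, 0], [0, 0, -9], 0.55]
    - [[0, 0, 0], [0, 0, -9], 0.55]
    - [[0, 0, 0], [0, 0, -9], 0.55]
    - [[0, 0, 0], [0, 0, -9], 0.55]
    - [[0, 0, 0], [0, 0, -9], 0.55]
    - [[0, 0, 0], [0, 0, -9.3], 0.55]
    - [[0, 0, 0], [0, 0, 0], 0.55]

```text
time_s: 9.07
position: [0.5824, -0.2365, 0.1632]
tool_rot: [-2.573, -1.796, 0.003]
wrist_force: [0.6, 0.4, -0.3]
opening: 0.0515
grasp_force: 0.0
```

```bash
cat > m.py <<'E'
from h import *
c=cap('top'); w=cloud(c); rgb=c['color']
hsv=cv2.cvtColor(rgb,cv2.COLOR_RGB2HSV);H,S,V=hsv[...,0],hsv[...,1],hsv[...,2]
blue=((H>100)&(H<130)&(S>120)).astype(np.uint8)
n,l,st,ce=cv2.connectedComponentsWithStats(blue)
for i in range(1,n):
    if st[i,4]>300:
        p=w[l==i]; p=p[np.isfinite(p[:,2])]; r=cv2.minAreaRect(p[:,:2].astype(np.float32)*1000); A=np.c_[p[:,:2],np.ones(len(p))]; k=np.linalg.lstsq(A,p[:,2],rcond=None)[0]
        print(ce[i].round(),'z',np.median(p[:,2]).round(4),np.round(r[0]),np.round(r[1]),round(r[2],1),'slopes',k[:2].round(3))
m=(w[...,2]>.055)&(w[...,2]<.085)&(np.hypot(w[...,0]-.496,w[...,1]-.2285)<.13)
r=cv2.minAreaRect(w[m][:,:2].astype(np.float32)*1000); print('bin',m.sum(),np.round(r[0]),np.round(r[1]),round(r[2],1))
E
python3 - <<'E'
from m import *
rel(.585,-.237,.035)
E
```

```text
[332. 257.] z 0.0134 [499.  14.] [157. 176.] 78.0 slopes [-0.001 -0.   ]
[233. 348.] z 0.0093 [282. 201.] [119. 199.] 6.9 slopes [-0.104 -0.648]
bin 604 [497. 230.] [152. 171.] 77.8
pos [ 0.5826 -0.2366  0.1635] toolx ang 69.8 y ang -20.2 z [-0.003  0.002 -1.   ] shift [0.0004 0.0028 0.1285] t 9.125 op 0.05168053745239629 gf 0.0 wf [-0.2 -0.3  0.1] q [-0.5   0.38  1.45 -0.    1.31 -0.14]
```

Emit:
move_arm:
  motion:
    - [[0, 0.0025, 0.03], [0, 0, 0], 0.55]
    - [[0, 0, 0.035], [0, 0, 0], 0.55]
    - [[0, 0, 0.03], [0, 0, 0], 0.55]
    - [[0, 0, 0.022], [0, 0, 0], 0.55]
    - [[0, 0, 0.01], [0, 0, 0], 0.55]
    - [[0, 0, 0], [0, 0, 0], 0.55]
    - [[0, 0, 0], [0, 0, 0], 0]
    - [[0, 0, 0], [0, 0, 0], 0]
    - [[0, 0, 0], [0, 0, 0], 0]
    - [[0, 0, 0], [0, 0, 0], 0]
    - [[0, 0, 0], [0, 0, 0], 0]
    - [[0, 0, 0], [0, 0, 0], 0]

```text
time_s: 10.62
position: [0.5864, -0.2383, 0.0393]
tool_rot: [2.573, 1.799, 0.001]
wrist_force: [0.8, -0.7, 6.1]
opening: 0.0239
grasp_force: 30.0
```

Emit:
move_arm:
  motion:
    - [[0, 0, 0], [0, 0, 0], 0]
    - [[0, 0, -0.005], [0, 0, 0], 0]
    - [[0, 0, -0.01], [0, 0, 0], 0]
    - [[0, 0, -0.015], [0, 0, 0], 0]
    - [[0, 0, -0.02], [0, 0, 0], 0]
    - [[0, 0, -0.02], [0, 0, 0], 0]
    - [[0, 0, -0.01], [0, 0, 0], 0]
    - [[0, 0, 0], [0, 0, 0], 0]

```text
time_s: 11.62
position: [0.5862, -0.2381, 0.1195]
tool_rot: [2.573, 1.799, 0.001]
wrist_force: [0.2, 0.8, -2.7]
opening: 0.0241
grasp_force: 30.0
```

```bash
python3 - <<'E'
from h import *
rel(.585,-.237,.1)
c=cap('side'); cv2.imwrite('pics/s3.png',cv2.resize(c['color'][120:280,300:460,::-1],None,fx=3,fy=3))
E
```

```text
pos [ 0.5862 -0.2381  0.1195] toolx ang 69.9 y ang -20.1 z [ 0.002 -0.001 -1.   ] shift [ 0.0006 -0.0016  0.0195] t 11.625 op 0.024065741825726492 gf 29.99715507030487 wf [ 0.2  0.8 -2.7] q [-0.5   0.42  1.51 -0.    1.21 -0.15]
```

View pics/s3.png

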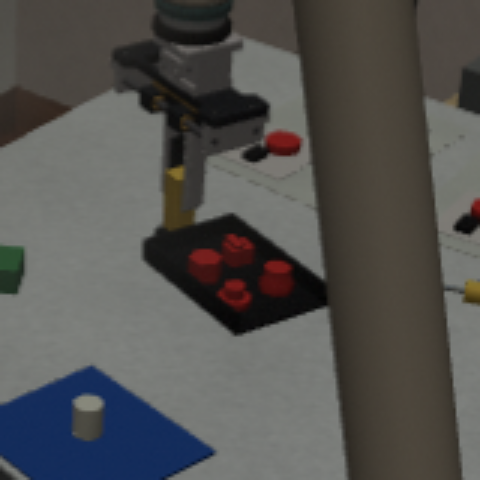

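The tray is held level, with all four parts on it at crop (205,265), (238,248), (277,277) and (235,293).

Emit:
move_arm:
  motion:
    - [[0, 0, -0.01], [0, 0, -2], 0]
    - [[0, 0, -0.01], [0, 0, -4], 0]
    - [[0, 0, -0.005], [0, 0, -6], 0]
    - [[0, 0, 0], [0, 0, -6], 0]
    - [[0, 0, 0], [0, 0, -6], 0]
    - [[0, 0, 0], [0, 0, -4], 0]
    - [[0, 0, 0], [0, 0, -2], 0]
    - [[0.01, 0.004, 0], [0, 0, 0], 0]
    - [[0.02, 0.008, 0], [0, 0, 0], 0]
    - [[0.03, 0.012, 0], [0, 0, 0], 0]
    - [[0.034, 0.014, 0], [0, 0, 0], 0]
    - [[0.034, 0.014, 0], [0, 0, 0], 0]

```text
time_s: 13.18
position: [0.6151, -0.1, 0.1435]
tool_rot: [-2.02, -2.405, -0.001]
wrist_force: [1.0, -0.8, -3.4]
opening: 0.0239
grasp_force: 30.0
```

Emit:
move_arm:
  motion:
    - [[0.034, 0.014, 0], [0, 0, 0], 0]
    - [[0.034, 0.014, 0], [0, 0, 0], 0]
    - [[0.034, 0.014, 0], [0, 0, 0], 0]
    - [[0.034, 0.014, 0], [0, 0, 0], 0]
    - [[0.034, 0.014, 0], [0, 0, 0], 0]
    - [[0.034, 0.014, 0], [0, 0, 0], 0]
    - [[0.034, 0.014, 0], [0, 0, 0], 0]
    - [[0.03, 0.014, 0], [0, 0, 0], 0]
    - [[0.02, 0.01, 0], [0, 0, 0], 0]
    - [[0.01, 0.006, 0], [0, 0, 0], 0]
    - [[0, 0, 0], [0, 0, 0], 0]

```text
time_s: 14.55
position: [0.6896, 0.2132, 0.1432]
tool_rot: [2.02, 2.406, -0.001]
wrist_force: [0.2, 0.3, -3.2]
opening: 0.0238
grasp_force: 30.0
```

```bash
cat >> h.py <<'E'
def lip():
    s=arm.observe(); r=R.from_rotvec(s['tool_rot']); p=s['position']
    l=p+r.apply([0,-.178,.035]); b=np.array([.497,.230])
    d=l[:2]-b; print('lip',l.round(4),'bin frame',round(d@[.977,-.211],4),round(d@[.211,.977],4),'tilt',np.degrees(np.arccos(-r.as_matrix()[2,2])).round(1))
E
python3 - <<'E'
from h import *
rel(.699,.265,.130);lip()
c=cap('side'); cv2.imwrite('pics/s4.png',c['color'][100:400,150:550,::-1])
E
```

```text
pos [0.6896 0.2132 0.1432] toolx ang 100.0 y ang 10.0 z [-0.    -0.001 -1.   ] shift [0.0494 0.0183 0.0132] t 14.55 op 0.023750375849672167 gf 29.99725252389908 wf [ 0.2  0.3 -3.2] q [ 0.2   0.53  1.25 -0.    1.36  0.03]
lip [0.5142 0.1823 0.1083] bin frame 0.0269 -0.043 tilt 0.0
```

View pics/s4.png

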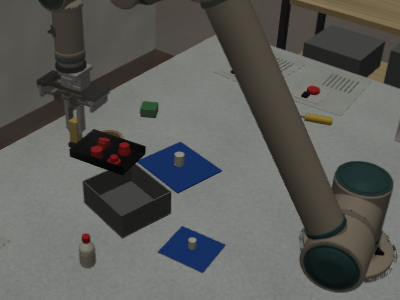

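The tray is level with all four parts on it, at crop (108,148), just short of the bin at (127,200).

Emit:
move_arm:
  motion:
    - [[0.012, 0.004, 0], [0, 0, 0], 0]
    - [[0.019, 0.007, 0.003], [0, 0, 0], 0]
    - [[0.014, 0.005, 0.004], [0, 0, 0], 0]
    - [[0.004, 0.002, 0.003], [0, 0, 0], 0]
    - [[0, -0.0012, -0.0062], [-2, 0, 0], 0]
    - [[0, -0.0024, -0.0124], [-4, 0, 0], 0]
    - [[0, -0.0024, -0.0124], [-4, 0, 0], 0]
    - [[0, -0.0024, -0.0124], [-4, 0, 0], 0]
    - [[0, -0.0024, -0.0124], [-4, 0, 0], 0]
    - [[0, -0.0024, -0.0124], [-4, 0, 0], 0]
    - [[0, 0, 0], [0, 0, 0], 0]

```text
time_s: 15.98
position: [0.6735, 0.2598, 0.1987]
tool_rot: [1.842, 2.194, 0.424]
wrist_force: [-0.8, -0.8, -3.7]
opening: 0.024
grasp_force: 30.0
```

```bash
python3 - <<'E'
from h import *
rel(.699,.265,.130);lip()
E
```

```text
pos [0.6735 0.2598 0.1987] toolx ang 100.0 y ang 10.0 z [ 0.368  0.064 -0.928] shift [ 0.0007 -0.0015  0.0734] t 15.975 op 0.024047214507944902 gf 29.997068345546722 wf [-0.8 -0.8 -3.7] q [ 0.3   0.3   1.55 -0.06  0.91  0.15]
lip [0.5238 0.2335 0.0998] bin frame 0.0254 0.009 tilt 21.9
```

Emit:
move_arm:
  motion:
    - [[0, -0.0018, -0.0093], [-3, 0, 0], 0]
    - [[0, -0.0018, -0.0093], [-3, 0, 0], 0]
    - [[0, 0, 0], [0, 0, 0], 0]
    - [[0, -0.0018, -0.0093], [-3, 0, 0], 0]
    - [[0, -0.0018, -0.0093], [-3, 0, 0], 0]
    - [[0, 0, 0], [0, 0, 0], 0]
    - [[0, -0.0018, -0.0093], [-3, 0, 0], 0]
    - [[0, -0.0018, -0.0093], [-3, 0, 0], 0]
    - [[0, -0.0018, -0.0093], [-3, 0, 0], 0]
    - [[0, 0, 0], [0, 0, 0], 0]
    - [[0, 0, 0], [0, 0, 0], 0]
    - [[0, 0, 0], [0, 0, 0], 0]

```text
time_s: 17.48
position: [0.6334, 0.2526, 0.2476]
tool_rot: [1.642, 1.954, 0.77]
wrist_force: [0.6, 0.3, -1.3]
opening: 0.0238
grasp_force: 30.0
```

```bash
python3 - <<'E'
from h import *
rel(.699,.265,.130);lip()
c=cap('side'); a=c['color'][200:360,200:360,::-1]
t=cap('top')['color'][190:350,160:320,::-1]
cv2.imwrite('pics/s5.png',cv2.resize(np.hstack([a,t]),None,fx=2.5,fy=2.5))
E
```

```text
pos [0.6334 0.2526 0.2476] toolx ang 99.9 y ang 9.9 z [ 0.672  0.117 -0.731] shift [ 0.0009 -0.0314  0.1316] t 17.475 op 0.02375795901140589 gf 29.995978474617004 wf [ 0.6  0.3 -1.3] q [ 0.34  0.1   1.9  -0.29  0.41  0.4 ]
lip [0.5287 0.2344 0.1006] bin frame 0.03 0.0109 tilt 43.0
```

View pics/s5.png

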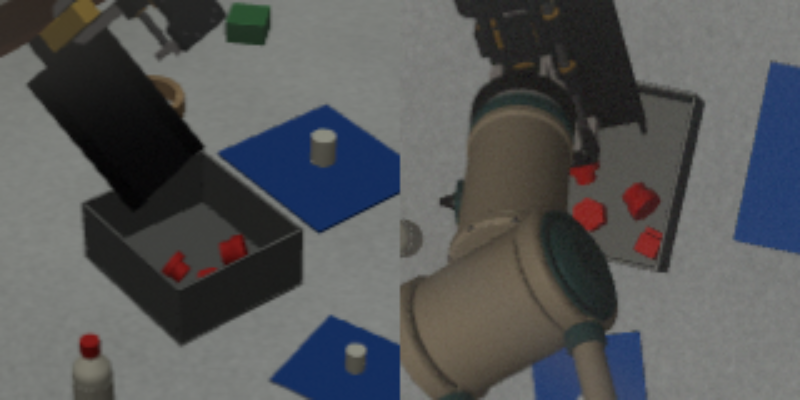

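The picture shows all four red parts inside the bin, at right-half crop positions (583,172), (590,215), (641,200) and (649,242), and the tray is empty. Now I level the tray and take it back.

Emit:
move_arm:
  motion:
    - [[0, 0.014, -0.015], [0, 0, 0], 0]
    - [[0, 0.0025, 0.0124], [4, 0, 0], 0]
    - [[0, 0.0049, 0.0248], [8, 0, 0], 0]
    - [[0, 0.0049, 0.0248], [8, 0, 0], 0]
    - [[0, 0.0049, 0.0248], [8, 0, 0], 0]
    - [[0, 0.0049, 0.0248], [8, 0, 0], 0]
    - [[0, 0.0043, 0.0217], [7, 0, 0], 0]
    - [[0, 0, 0], [0, 0, 0], 0]

```text
time_s: 18.58
position: [0.7119, 0.2657, 0.1554]
tool_rot: [-2.02, -2.402, 0.007]
wrist_force: [-0.3, 0.5, -1.9]
opening: 0.0236
grasp_force: 30.0
```

```bash
python3 - <<'E'
from h import *
rel(.5862,-.2381,.140);lip()
E
```

```text
pos [0.7119 0.2657 0.1554] toolx ang 99.9 y ang 9.9 z [-0.005 -0.002 -1.   ] shift [-0.4748 -0.2101  0.0168] t 18.575 op 0.02359112236011153 gf 29.996876120567322 wf [-0.3  0.5 -1.9] q [ 0.27  0.59  1.11 -0.    1.44  0.09]
lip [0.5363 0.2351 0.1213] bin frame 0.0374 0.0133 tilt 0.3
```

Emit:
move_arm:
  motion:
    - [[-0.02, -0.01, 0], [0, 0, 0], 0]
    - [[-0.046, -0.02, 0], [0, 0, 0], 0]
    - [[-0.046, -0.02, 0], [0, 0, 0], 0]
    - [[-0.046, -0.02, 0], [0, 0, 0], 0]
    - [[-0.046, -0.02, 0], [0, 0, 0], 0]
    - [[-0.046, -0.02, 0], [0, 0, 0], 0]
    - [[-0.046, -0.02, 0], [0, 0, 0], 0]
    - [[-0.046, -0.02, 0], [0, 0, 0], 0]
    - [[-0.046, -0.02, 0.01], [0, 0, 0], 0]
    - [[-0.046, -0.02, 0.02], [0, 0, 0], 0]
    - [[-0.04, -0.02, 0.02], [0, 0, 0], 0]
    - [[0, 0, 0.02], [0, 0, 0], 0]

```text
time_s: 20.08
position: [0.5838, -0.2402, 0.0927]
tool_rot: [2.021, 2.397, -0.0]
wrist_force: [0.4, 1.8, -1.5]
opening: 0.0235
grasp_force: 30.0
```

```bash
python3 - <<'E'
from h import *
rel(.5862,-.2381,.040);lip()
E
```

```text
pos [ 0.5838 -0.2402  0.0927] toolx ang 99.7 y ang 9.7 z [ 0.004 -0.004 -1.   ] shift [0.0019 0.0025 0.0527] t 20.075 op 0.02352508596939292 gf 29.99642103910446 wf [ 0.4  1.8 -1.5] q [-0.5   0.43  1.55 -0.    1.15 -0.67]
lip [ 0.4085 -0.2704  0.0571] bin frame 0.0191 -0.5076 tilt 0.3
```

Emit:
move_arm:
  motion:
    - [[0, 0, 0.015], [0, 0, 0], 0]
    - [[0, 0, 0.014], [0, 0, 0], 0]
    - [[0, 0, 0.008], [0, 0, 0], 0]
    - [[0, 0, 0.004], [0, 0, 0], 0]
    - [[0, 0, 0], [0, 0, 0], 0]
    - [[0, 0, 0], [0, 0, 0], 0]

```text
time_s: 20.82
position: [0.5852, -0.2371, 0.0504]
tool_rot: [2.02, 2.405, 0.0]
wrist_force: [0.3, -0.6, -2.0]
opening: 0.0238
grasp_force: 30.0
```

Emit:
move_arm:
  motion:
    - [[0, 0, 0.006], [0, 0, 0], 0]
    - [[0, 0, 0.003], [0, 0, 0], 0]
    - [[0, 0, 0.0015], [0, 0, 0], 0]
    - [[0, 0, 0], [0, 0, 0], 0]
    - [[0, 0, 0], [0, 0, 0], 0]

```text
time_s: 21.45
position: [0.5849, -0.2371, 0.0396]
tool_rot: [2.021, 2.405, -0.0]
wrist_force: [0.0, 0.2, -2.6]
opening: 0.0238
grasp_force: 30.0
```

Now I open the gripper and retreat straight up.

Emit:
move_arm:
  motion:
    - [[0, 0, 0], [0, 0, 0], 0.55]
    - [[0, 0, 0], [0, 0, 0], 0.55]
    - [[0, 0, 0], [0, 0, 0], 0.55]
    - [[0, 0, 0], [0, 0, 0], 0.55]
    - [[0, 0, 0], [0, 0, 0], 0.55]
    - [[0, 0, -0.02], [0, 0, 0], 0.55]
    - [[0, 0, -0.04], [0, 0, 0], 0.55]
    - [[0, 0, -0.05], [0, 0, 0], 0.55]
    - [[0, 0, -0.05], [0, 0, 0], 0.55]
    - [[0, 0, 0], [0, 0, 0], 0.55]

```text
time_s: 22.7
position: [0.5873, -0.2383, 0.2046]
tool_rot: [2.014, 2.398, 0.003]
wrist_force: [0.3, -0.7, -0.1]
opening: 0.0519
grasp_force: 0.0
```

```bash
python3 - <<'E'
from m import *
cv2.imwrite('pics/t6.png',rgb[...,::-1]); rel(.585,-.237,.2)
red=(((H<8)|(H>172))&(S>120)&(V>50)).astype(np.uint8)
n,l,st,ce=cv2.connectedComponentsWithStats(red)
for i in range(1,n):
    if st[i,4]>30:
        p=np.nanmedian(w[l==i],0); print('red',ce[i].round(),p.round(3),'zmax',np.nanmax(w[l==i][:,2]).round(3))
E
```

```text
[332. 257.] z 0.0135 [499.  14.] [157. 177.] 78.1 slopes [-0.001 -0.   ]
[233. 348.] z 0.0093 [283. 202.] [119. 198.] 7.9 slopes [-0.08  -0.431]
bin 619 [497. 231.] [153. 171.] 77.5
pos [ 0.5858 -0.2375  0.2017] toolx ang 99.9 y ang 9.9 z [ 0.004 -0.002 -1.   ] shift [ 0.0006 -0.0007  0.0017] t 22.75 op 0.051755154785378114 gf 0.0 wf [-0.2  0.1 -0.3] q [-0.5   0.36  1.39 -0.    1.39 -0.67]
red [ 53. 164.] [0.74  0.72  0.016] zmax 0.025
red [582. 176.] [ 0.69  -0.601  0.018] zmax 0.025
red [233. 258.] [0.497 0.253 0.026] zmax 0.04
red [256. 270.] [0.467 0.198 0.029] zmax 0.043
red [235. 275.] [0.454 0.247 0.026] zmax 0.035
red [595. 285.] [ 0.423 -0.617  0.018] zmax 0.027
red [151. 284.] [0.432 0.432 0.086] zmax 0.091
red [259. 287.] [0.426 0.189 0.029] zmax 0.036
```

View pics/t6.png

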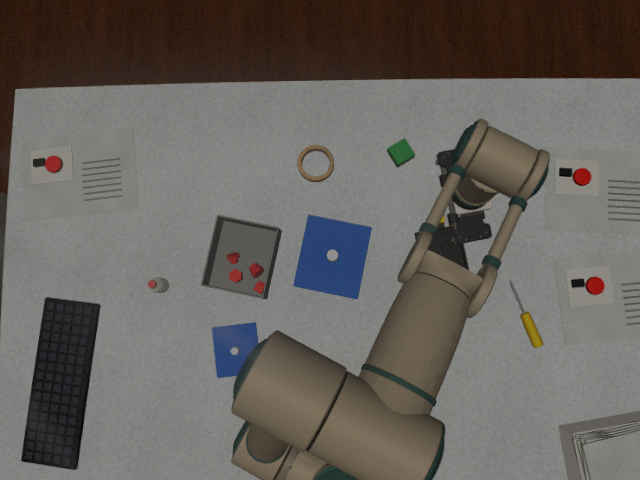

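All four parts are in the bin, at (233,258), (256,270), (235,275) and (259,287). The lid is flat at (332,257) and the bystanders haven't moved. The arm hides the tray, so I check it from the side view before handing in.

```bash
python3 - <<'E'
from h import *
c=cap('side'); w=cloud(c); hsv=cv2.cvtColor(c['color'],cv2.COLOR_RGB2HSV)
near=np.hypot(w[...,0]-.585,w[...,1]+.237)<.03
m=near&(hsv[...,0]>18)&(hsv[...,0]<36)&(hsv[...,1]>100)
print('grip',m.sum(),w[m].mean(0).round(3),'z',np.percentile(w[m][:,2],[2,98]).round(3))
f=(hsv[...,2]<60)&(np.hypot(w[...,0]-.489,w[...,1]+.255)<.04)&(w[...,2]<.1); p=w[f]
print('floor',len(p),np.percentile(p[:,2],[10,50,90]).round(4))
ok=m.sum()>20 and np.percentile(w[m][:,2],98)<.085 and abs(np.median(p[:,2])-.005)<.01
print(ok)
if ok: print(arm.finish_job())
E
```

```text
grip 185 [ 0.578 -0.229  0.052] z [0.014 0.079]
floor 255 [0.001  0.0041 0.0072]
True
the job is handed in; nothing more can be done
None
```

I handed the job in at about 23 s: the lid is flat on the bench knob up, all four red parts are in the bin, and the empty tray is back upright on the bench; no verdict came back.

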